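Stow the loaded tool tray in the drop-front bay

TASK

Put the loaded wooden tray away in the green storage bay: fold the half-open yellow flap all the way down as a landing, set the tray on it (it has a red handle bar) and slide it fully home against the stop inside while the flap is still down, then swing the flap up until it is fully shut. Either end of the tray may go in first; do not tip it, keep the plane and the sanding block in it, and leave the other things on the bench where they are.

Things in the scene. Friction and masses are not known exactly. Their poses are not given: they have to be found in the camera images.
- bay: green and plywood storage bay fixed to the bench, open towards the robot; origin on the bench below the middle of the mouth, x into the bay. Outside 188 mm wide, sides to 245 mm above the bench. A green header board, 15 mm thick, flush with the mouth, stands 95 to 148 mm above the bay floor: a vertical gripper cannot follow the tray in, a tool tilted some 35 to 40 degrees can push its tail home.
- bay_mouth (a point): middle of the front edge of the bay's floor, on the flap's hinge line, 100 mm above the bench; x level into the bay, y along the mouth, z up. Inside: 158 mm wide, 95 mm high under a clear roof, 124 mm deep from the mouth to a 30 mm high rear stop. The plinth under the floor starts 7 mm behind the mouth; under the lowered flap there is only the bench.
- flap (a joint): angle of the yellow bottom-hinged flap: 0 shut (upright over the mouth), 1.571 fully down at its stop (level, inner face flush with the bay floor), half open at first. 180 mm wide, 12 mm thick. Stiff hinge: stays where left, needs up to 5 N at the free edge. No handle: press the inner face near the free edge to fold it down; push up under the free edge, then on the outer face, to shut it.
- flap_edge (a point): middle of the free edge of the flap, on its inner face, 100 mm from the hinge line; z points from hinge to free edge, x out of the inner face; the outer face is 12 mm behind
- tray_grip (a point): middle of the tray's red handle bar, the grasp point: 72 mm above the tray's underside, centred over it. Bar round, 18 mm thick, along y, 134 mm clear between 34 mm wide end posts 85 mm high. Home against the rear stop, the bar is 64 mm behind the bay mouth and the tray's tail 4 mm behind it.
- tray: the open wooden tray, origin in the middle of its underside, axes as for its grip: 120 mm along x, 150 mm along y, walls 36 mm high and 8 mm thick, floor 6 mm, a 30 mm high divider below the bar. About 0.65 kg with its load. The same either way round. Starts on the bench left or right of the bay.
- plane_center (a point): middle of the steel block plane loose in one half of the tray (40 x 112 mm, 30 mm high, long axis along the tray's y)
- sander_center (a point): middle of the cork-faced sanding block loose in the other half of the tray (38 x 110 mm, 32 mm high, long axis along the tray's y)
- mitre_box: yellow plastic mitre box, an open channel 90 x 200 x 65 mm, origin under its centre, long axis y; bystander, may stand where the tray otherwise would
- glue: amber-orange plastic glue bottle, 64 mm across, 170 mm tall, green cap, origin under its centre; bystander
- hammer: claw hammer lying on the bench beside the bay, about 300 mm long; bystander
- screw_box: cardboard box of screws 60 x 90 x 50 mm, origin under its centre; bystander
- tape: black tape measure 70 x 65 x 35 mm, origin under its centre; bystander
Not all that is in view belongs to the job. What is meant by the tray is not orange, and is the larger of those in its own colour.

How it is judged:
On the way:
1. the tray is fully home in the bay while the flap is still down (x of tray_grip in the frame of bay_mouth between 0.058 and 0.072 m and y of tray_grip in the frame of bay_mouth between -0.012 and 0.012 m and z of tray_grip in the frame of bay_mouth between 0.064 and 0.08 m and angle between the x axis of tray_grip and the x axis of bay_mouth, either way round below 0.07 rad and angle between tray_grip's own z axis and vertical below 0.06 rad and value of joint flap above 1.45 rad), for 0.2 s.
At the end, for the whole second after the job is handed in: the tray stands level on the floor of the bay within 6 mm of the rear stop and square to it (4 degrees), the plane and the sanding block lie in it, the flap is shut to within 4 degrees, all at rest (x of tray_grip in the frame of bay_mouth between 0.058 and 0.072 m and y of tray_grip in the frame of bay_mouth between -0.012 and 0.012 m and z of tray_grip in the frame of bay_mouth between 0.064 and 0.08 m and angle between the x axis of tray_grip and the x axis of bay_mouth, either way round below 0.07 rad and angle between tray_grip's own z axis and vertical below 0.06 rad and x of plane_center in the frame of tray_grip between -0.056 and 0.056 m and y of plane_center in the frame of tray_grip between -0.071 and 0.071 m and z of plane_center in the frame of tray_grip between -0.075 and -0.03 m and x of sander_center in the frame of tray_grip between -0.056 and 0.056 m and y of sander_center in the frame of tray_grip between -0.071 and 0.071 m and z of sander_center in the frame of tray_grip between -0.075 and -0.03 m and value of joint flap below 0.07 rad and linear speed of tray below 0.02 m/s and velocity of joint flap below 0.1 rad/s); the robot touches nothing.
It fails at once if the tray is tipped by more than 30 degrees (angle between tray_grip's own z axis and vertical above 0.52 rad).
It fails at once if a bystander (mitre box, glue bottle, hammer, screw box or tape measure) is shifted by more than 30 mm (distance of any of mitre_box, glue, hammer, screw_box, tape from where it was at the start of the episode above 0.03 m).
It also fails if it takes over 64 s, if anything falls off the work surface, if the arm or the gripper's body presses on something with over 40 N, if the wrist force passes 120 N, or if a joint passes its speed limit or range.

ROBOT

A 6-joint arm with a two-finger parallel gripper is mounted at the origin on the work surface. World frame = base frame: x ahead of the robot, y to its left, z up, the work surface at z = 0. Lengths are in m, angles in rad, forces in N, time in s.
With the tool pointing down it reaches from about 0.3 to 0.85 m from the base axis. Payload 5.4 kg.
Tool frame: the origin (TCP) lies midway between the tips of the shut fingers; the grasp point (between the pads) lies 19 mm behind it; z points along the fingers, y is the line along which they close (so a half turn about z gives the same grasp; the last joint's range is limited). The gripper opens to 85 mm and grips with 20 to 120 N. Pads are 22 mm wide; open, the fingers measure 114 mm over their backs; the gripper's body (76 mm by 85 mm) begins 54 mm behind the grasp point. The pads swing forward as they close: fully open they stand 13 mm farther back than shut.
Start: joints at [0.942, 0.158, 1.597, -0, 1.386, -0.21], TCP at [0.234, 0.525, 0.231] pointing down, gripper open.
Joint ranges: [-2.91, 2.91], [-0.94, 2.29], [0.18, 2.7], [-1.29, 4.43], [0.17, 2.64], [-3, 3]. Speed limits (rad/s): [2.57, 2.57, 3.14, 3.14, 3.14, 3.14].

INTERFACE

Orientations are given as a unit quaternion [w, x, y, z].
In Python, from cell import robot gives the robot as it stands.
- The arm moves only by the tool servo_tool, never from a script. Its argument "rows" is text: rows parted by semicolons, each of 6 numbers parted by spaces: the shift along the tool's x, y, z in mm, then the turn, a rotation vector about the tool's x, y, z in degrees. In form: x y z ax ay az; .... A call has 1 to 8 rows; each row is the pose to reach, as a shift and turn from the pose commanded when the call began, along the tool's axes at that moment; what a row does not reach only later rows make up. A row lasts 1/8 s, in which the tool goes at most 62.5 mm and 10.7 degrees, less where a joint would pass 70% of its speed; a pose out of reach is approached as far as the arm can. A call with a gripper value outside its range is refused whole. "jaw" is the closure, from 0 (fully open) to 1 (shut), set as the call begins (left out, the last holds). The fingers move at their own pace and stop on an object; "grip_force" is the grip in N (left out, the last holds). Time passes only in rows, so rows that repeat a pose let the fingers close. It gives the time, the measured TCP pose, the force and the opening at its end, in the units of the state.
- robot.read_state(): the state, without advancing time (a new reading comes with each control period).
- robot.read_camera(name): name is "scene" or "side" or "wrist"; returns a dict with "pixels" (480x640x3 uint8, red, green, blue), "fx", "fy", "cx", "cy" (pixels), "extrinsics" (4x4, takes a point from camera to world coordinates). Camera axes: x right, y up, looking along -z (the intrinsics and any distortion apply to the point x, -y, -z); pixel columns grow to the right and rows downward; lengths in m; the calibration is good to about 2 mm. A picture is of the moment at which its call begins. There is no depth.
- robot.sign_off(): hands the job in, once; it reports no verdict.
Trained networks look in a picture, given as the dict that the camera call returned (one of the last four; its "shot" number tells which), for a name from the list of things; names that differ only in an ending like _2 or _b are one class to them, and where a whole thing is asked for, a point or a joint stands for the part that bears it (a point fixed in the world has none). Each returns a list of dicts, best first, with "p" (0 to 1); they miss things now and then, are a little off and sometimes report something else, mostly with a low value. They report only what shows in the picture. A call takes as long as a camera call. They do not tell look-alikes from the thing itself.
- robot.look_for(picture, target): "point" ([column, row] in pixels, amid what is visible of it).
The state is a dict: "time_s": time; "qpos": joint angles; "dq": joint speeds; "joint_torque": joint torques, N m; "ee_pos": TCP position; "tool_rot": TCP orientation; "ft_force": force on the tool from outside, world axes, zero at the start; "wrist_torque": the same for the moment, N m; "width": opening from 0.0 (shut) to 1.0 (fully open).
Only numpy, scipy, OpenCV 4.12 (cv2) and the standard library are available. Lean on these libraries where they do the work, as an engineer would, in place of code of your own. Each camera call takes 0.05 s, during which the arm holds its last target. There are 200 camera calls.

## Working session

There is one attempt and no reset: what is moved stays moved. The work goes in short steps, Python scripts to look and compute and a tool call to move; the robot and the scene stay as the last step left them, time stands still between calls to the robot, and variables do not carry over. Pictures are saved under pics/ and viewed, on a budget of 10 in all, crops included, one or two more only if the job needs it, and the job is handed in when it is done.

Besides the shell and the picture viewer there is one more tool, called in YAML: its name, and indented under it one key for each argument. servo_tool: Moves the arm, as the interface text tells. Its arguments: {"type":"object","properties":{"rows":{"type":"string"},"jaw":{"type":"number"},"grip_force":{"type":"number"}},"required":["rows"]}

```bash
mkdir -p pics; ls
cat > h.py <<'E'
import numpy as np, cv2
from scipy.spatial.transform import Rotation as R
from cell import robot
def cam(n,save=None):
    p=robot.read_camera(n)
    if save: cv2.imwrite('pics/'+save,cv2.cvtColor(p['pixels'],cv2.COLOR_RGB2BGR))
    return p
def ray(p,uv):
    d=np.array([(uv[0]-p['cx'])/p['fx'],-(uv[1]-p['cy'])/p['fy'],-1.]);E=np.array(p['extrinsics'])
    return E[:3,3],E[:3,:3]@d
def atz(p,uv,z):
    o,d=ray(p,uv);return o+d*(z-o[2])/d[2]
def proj(p,X):
    E=np.array(p['extrinsics']);c=E[:3,:3].T@(np.array(X)-E[:3,3])
    return np.array([p['cx']+p['fx']*c[0]/-c[2],p['cy']-p['fy']*c[1]/-c[2]])
def tri(obs):
    A=np.zeros((3,3));b=np.zeros(3)
    for p,uv in obs:
        o,d=ray(p,uv);d=d/np.linalg.norm(d);M=np.eye(3)-np.outer(d,d);A+=M;b+=M@o
    return np.linalg.solve(A,b)
E
cat > a.py <<'E'
from h import *
np.set_printoptions(precision=3,suppress=True)
ps={n:cam(n,n+'0.png') for n in ('scene','side')}
print({k:v for k,v in ps['scene'].items() if k!='pixels'})
for t in ['bay','flap','flap_edge','tray','tray_grip','plane_center','sander_center','mitre_box','glue','hammer','screw_box','tape']:
    for n,p in ps.items():
        print(t,n,[(np.round(r['point']),round(r['p'],2)) for r in robot.look_for(p,t)[:4]])
cv2.imwrite('pics/both.png',cv2.cvtColor(cv2.resize(np.vstack([ps['scene']['pixels'],ps['side']['pixels']]),None,fx=.625,fy=.625),cv2.COLOR_RGB2BGR))
print(robot.read_state())
E
python3 a.py
```

```text
pics
{'fx': 491.58262573907837, 'fy': 491.58262573907837, 'cx': 314.3137911996595, 'cy': 240.79520932601585, 'extrinsics': array([[-0.057, -0.647,  0.76 ,  1.517],
       [ 0.998, -0.049,  0.034,  0.061],
       [ 0.015,  0.761,  0.649,  1.035],
       [ 0.   ,  0.   ,  0.   ,  1.   ]]), 'shot': 1}
bay scene [(array([318., 310.]), 0.6)]
bay side [(array([402., 229.]), 0.86)]
flap scene []
flap side [(array([365., 232.]), 0.94)]
flap_edge scene []
flap_edge side [(array([369., 233.]), 0.98)]
tray scene [(array([299., 236.]), 0.82), (array([219., 260.]), 0.74), (array([228., 224.]), 0.73)]
tray side [(array([279., 292.]), 0.86), (array([256., 372.]), 0.72), (array([326., 363.]), 0.61)]
tray_grip scene [(array([212., 268.]), 0.81), (array([299., 238.]), 0.6), (array([228., 223.]), 0.56)]
tray_grip side [(array([253., 376.]), 0.85), (array([322., 363.]), 0.59), (array([276., 292.]), 0.58), (array([399., 230.]), 0.42)]
plane_center scene [(array([224., 253.]), 0.63), (array([414., 327.]), 0.5)]
plane_center side [(array([309., 361.]), 0.61)]
sander_center scene [(array([220., 263.]), 0.71
[... 304 characters left out ...]
203., 323.]), 0.76)]
hammer side [(array([422., 349.]), 0.9)]
screw_box scene [(array([146., 276.]), 0.57), (array([414., 329.]), 0.34)]
screw_box side [(array([376., 425.]), 0.92)]
tape scene [(array([470., 302.]), 0.64)]
tape side [(array([327., 170.]), 0.94)]
{'time_s': 1.3, 'qpos': array([ 0.942,  0.158,  1.597, -0.   ,  1.386, -0.21 ]), 'dq': array([ 0.   , -0.   ,  0.   , -0.003, -0.002,  0.   ]), 'joint_torque': array([  0.   , -39.6  , -33.17 ,  -0.   ,   0.001,   0.   ]), 'ee_pos': array([0.234, 0.525, 0.231]), 'tool_rot': array([-0.   ,  0.208,  0.978, -0.   ]), 'ft_force': array([ 0.087,  0.658, -0.613]), 'wrist_torque': array([ 0.053, -0.01 , -0.052]), 'width': 1.000183030081436}
```

View pics/scene0.png

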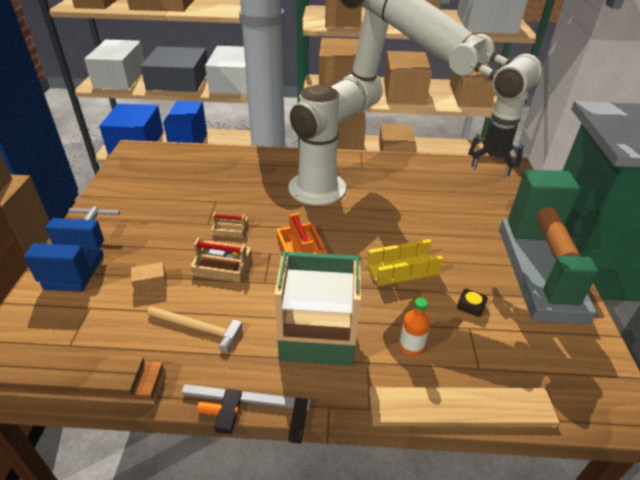

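View pics/side0.png

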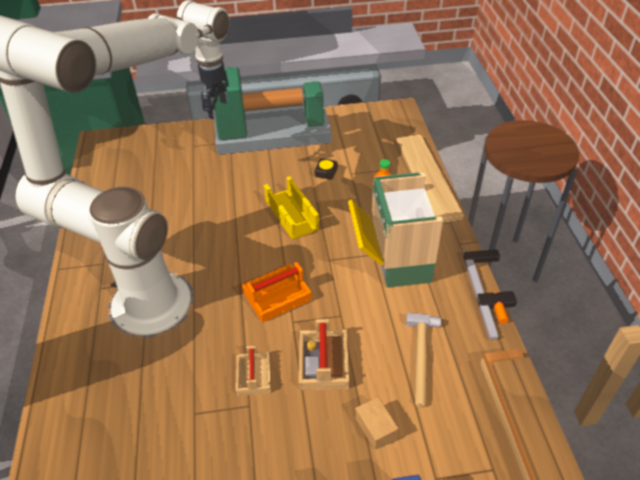

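Run:
```python
import cv2,numpy as np
s=cv2.imread('pics/scene0.png');d=cv2.imread('pics/side0.png')
def tile(im,x,y,w,h):
    f=400/w;t=cv2.resize(im[y:y+h,x:x+w],(400,300),interpolation=cv2.INTER_CUBIC)
    for u in range((x+9)//10*10,x+w,10):
        X=int((u-x+.5)*f);cv2.line(t,(X,0),(X,4 if u%20 else 9),(255,0,255),1)
        if u%20==0: cv2.putText(t,str(u),(X-10,20),0,.35,(255,0,255),1)
    for v in range((y+9)//10*10,y+h,10):
        Y=int((v-y+.5)*f);cv2.line(t,(0,Y),(4 if v%20 else 9,Y),(255,0,255),1)
        if v%20==0: cv2.putText(t,str(v),(10,Y+4),0,.35,(255,0,255),1)
    return t
cv2.imwrite('pics/t1.png',np.vstack([np.hstack([tile(d,320,170,160,120),tile(s,240,250,160,120)]),np.hstack([tile(d,275,315,100,75),tile(s,175,225,100,75)])]))
```

```text
(no output)
```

View pics/t1.png

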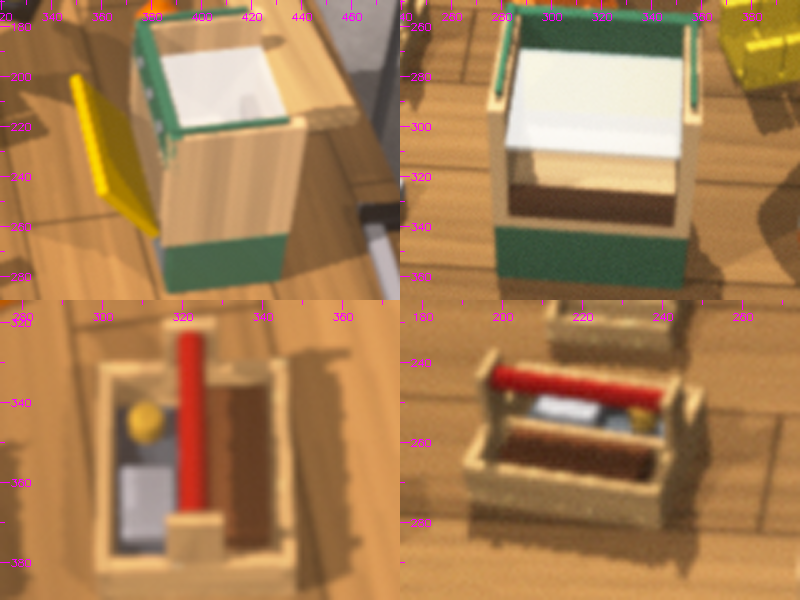

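```bash
cat > b.py <<'E'
from h import *
from scipy.optimize import least_squares
np.set_printoptions(precision=4,suppress=True)
ps={n:cam(n) for n in ('scene','side')}
import pickle; pickle.dump({n:{k:v for k,v in p.items() if k!='pixels'} for n,p in ps.items()},open('cal.pkl','wb'))
S,D=ps['scene'],ps['side']
def T(x,y,a,P): return np.array([x+P[0]*np.cos(a)-P[1]*np.sin(a),y+P[0]*np.sin(a)+P[1]*np.cos(a),P[2]])
w=.094
obs=[(D,388.5,223,0,-w,.245),(D,442,217,1,-w,.245),(D,386,286.5,0,-w,0),(D,432.5,282.5,1,-w,0),(D,375.6,178.5,0,w,.247),
(S,274.8,291.7,1,-w,.245),(S,359.7,293,1,w,.245),(S,278.5,359.7,1,-w,0),(S,354,365.7,1,w,0),(S,282.4,252,0,-w,.248),(S,358.5,257,0,w,.248)]
f=lambda q:np.concatenate([proj(p,T(q[0],q[1],q[2],(X*q[3],Y,Z)))-[u,v] for p,u,v,X,Y,Z in obs])
r=least_squares(f,[.5,0,0,.14],loss='soft_l1');print('bay',r.x);print(f(r.x).reshape(-1,2))
ob2=[(D,322,323,0,.067,.081),(D,322.6,367.5,0,-.067,.081),(S,197.2,244,0,-.067,.081),(S,240.2,250,0,.067,.081),
(D,299.6,330.2,-.06,.075,.036),(D,346.6,330.2,.06,.075,.036),(D,348.6,382.2,.06,-.075,.036),(D,298.8,382.2,-.06,-.075,.036)]
g=lambda q:np.concatenate([proj(p,T(*q,(X,Y,Z)))-[u,v] for p,u,v,X,Y,Z in ob2])
t=least_squares(g,[.4,-.25,0],loss='soft_l1');print('tray',t.x);print(g(t.x).reshape(-1,2))
# flap edge corners side: near free edge outer corners
def hf(q):
    x,y,a=r.x[:3];o=[]
    for Y,uv in((-.09,(361,247)),(.09,(348.5,200.5))):
        o+=list(proj(D,T(x,y,a,(-.1*np.sin(q[0]),Y,.1+.1*np.cos(q[0]))))-uv)
    return o
h=least_squares(hf,[.7]);print('flap',h.x,hf(h.x))
E
python3 b.py
```

```text
bay [ 0.6441  0.0395 -0.0104  0.1313]
[[ 1.8422  3.3867]
 [-0.3237  3.5859]
 [-0.8944  2.3062]
 [-1.267   0.7089]
 [-0.0237 -1.2668]
 [ 0.3873  1.1263]
 [ 1.112   4.9896]
 [ 0.2077  0.3473]
 [-0.6928 -0.7303]
 [-0.2447  0.1455]
 [ 2.1738 -0.3933]]
tray [ 0.4387 -0.2658 -0.1451]
[[ 0.9877 -0.3805]
 [ 0.6024  1.612 ]
 [ 1.0408 -2.4844]
 [ 1.2996 -1.9832]
 [ 0.257   0.694 ]
 [ 0.1848  0.0215]
 [ 0.0877 -0.3269]
 [-0.3258  0.3475]]
flap [0.7733] [np.float64(0.6814525644855394), np.float64(1.5097652809213002), np.float64(1.4414947915607854), np.float64(1.1050309919285723)]
```

```bash
cat > pl.py <<'E'
from h import *
BAY=np.array([.6441,.0395,-.0104])
def W(x,y,z,bay=None):  # bay mouth frame (z above bench) -> world
    b=BAY if bay is None else bay
    c,s=np.cos(b[2]),np.sin(b[2]);return np.array([b[0]+x*c-y*s,b[1]+x*s+y*c,z])
def tool(ydir,tilt): # ydir: heading of tool y (rad); tilt: rad forward about bay y (tool points +x bay)
    y=np.array([np.cos(ydir),np.sin(ydir),0]);z=np.array([0,0,-1.]);M=np.column_stack([np.cross(y,z),y,z])
    ax=np.array([-np.sin(BAY[2]),np.cos(BAY[2]),0])
    return R.from_rotvec(-ax*tilt)*R.from_matrix(M)
def rows(wps):
    s=robot.read_state();q=s['tool_rot'];C=R.from_quat([q[1],q[2],q[3],q[0]]);p=np.array(s['ee_pos'])
    print('t',round(s['time_s'],2),'pos',p.round(4),'w',round(s['width'],2),'F',np.round(s['ft_force'],1),'q',np.round(s['qpos'],2))
    print(R.as_matrix(C).round(2).tolist())
    for P,Q in wps:
        d=C.inv().apply(np.array(P)-p)*1e3;v=(C.inv()*Q).as_rotvec(degrees=True)
        print(*d.round(1),*v.round(1),' | n=',round(max(np.linalg.norm(d)/62.5,np.linalg.norm(v)/10.7),1))
E
python3 - <<'E'
from pl import *
a=np.deg2rad
Q=tool(BAY[2],a(12))
rows([(np.array([.45,.2,.28]),Q),(W(-.047,0,.215),Q),(W(-.047,0,.18),Q),(W(-.055,0,.14),Q),(W(-.068,0,.11),Q),(W(-.075,0,.097),Q)])
E
```

```text
t 1.4 pos [0.2338 0.5253 0.2313] w 1.0 F [ 1.1 -0.  -0.2] q [ 0.94  0.16  1.6  -0.    1.39 -0.21]
[[-0.91, 0.41, -0.0], [0.41, 0.91, -0.0], [0.0, -0.0, -1.0]]
-329.8 -209.3 -48.7 -10.6 -7.0 66.3  | n= 6.3
-529.2 -295.6 16.3 -10.6 -7.0 66.3  | n= 9.7
-529.2 -295.6 51.3 -10.6 -7.0 66.3  | n= 9.7
-521.9 -298.8 91.3 -10.6 -7.0 66.3  | n= 9.7
-510.0 -304.0 121.3 -10.6 -7.0 66.3  | n= 9.7
-503.5 -306.7 134.3 -10.6 -7.0 66.3  | n= 9.7
```

servo_tool:
  rows: "-100 -60 -50 0 0 10; -330 -210 -50 -10.6 -7 66.3; -330 -210 -50 -10.6 -7 66.3; -330 -210 -50 -10.6 -7 66.3; -330 -210 -50 -10.6 -7 66.3; -330 -210 -50 -10.6 -7 66.3; -330 -210 -50 -10.6 -7 66.3; -330 -210 -50 -10.6 -7 66.3"
  jaw: 1

```text
time_s: 2.4
ee_pos: [0.4504, 0.1982, 0.2816]
tool_rot: [0.075, 0.707, 0.699, 0.073]
ft_force: [-0.1, 0.6, 0.6]
width: -0.002
```

Run:
```python
from pl import *
a=np.deg2rad
Q=tool(BAY[2],a(12))
rows([(W(-.07,0,.26),Q),(W(-.047,0,.215),Q),(W(-.047,0,.18),Q),(W(-.055,0,.14),Q),(W(-.068,0,.11),Q),(W(-.075,0,.097),Q)])
```

```text
t 2.4 pos [0.4504 0.1982 0.2816] w -0.0 F [-0.1  0.6  0.6] q [ 0.2  -0.25  1.9  -0.05  1.28  0.22]
[[0.01, 0.98, 0.21], [1.0, -0.01, -0.0], [-0.0, 0.21, -0.98]]
-156.4 118.3 47.3 0.0 0.0 -0.1  | n= 3.2
-156.4 131.4 96.1 0.0 0.0 -0.1  | n= 3.6
-156.4 124.1 130.3 0.0 0.0 -0.1  | n= 3.8
-156.4 108.0 167.8 0.0 0.0 -0.1  | n= 4.1
-156.4 89.0 194.4 0.0 0.0 -0.1  | n= 4.2
-156.4 79.4 205.7 0.0 0.0 -0.1  | n= 4.3
```

servo_tool:
  rows: "-156 118 47 0 0 0; -156 118 47 0 0 0; -156 118 47 0 0 0; -156 131 96 0 0 0; -156 127 115 0 0 0; -156 124 130 0 0 0; -156 116 149 0 0 0; -156 108 168 0 0 0"

```text
time_s: 3.4
ee_pos: [0.59, 0.0429, 0.1407]
tool_rot: [0.076, 0.706, 0.701, 0.075]
ft_force: [0.6, 0.5, 3.8]
width: 0.001
```

servo_tool:
  rows: "0 -10 14 0 0 0; 0 -19 27 0 0 0; 0 -25 35 0 0 0; 0 -29 39 0 0 0; 0 -29 40 0 0 0"

```text
time_s: 4.03
ee_pos: [0.5725, 0.0422, 0.1004]
tool_rot: [0.078, 0.706, 0.7, 0.076]
ft_force: [-13.7, 2.6, 35.9]
width: -0.0
```

servo_tool:
  rows: "0 -10 -60 0 0 0; 0 -50 -120 0 0 0; 0 -80 -180 0 0 0; 0 -110 -240 0 0 0; 0 -110 -240 0 0 0; 0 -110 -240 0 0 0"
  jaw: 0

```text
time_s: 4.78
ee_pos: [0.4114, 0.0435, 0.3073]
tool_rot: [0.076, 0.707, 0.7, 0.074]
ft_force: [0.5, 0.1, -0.3]
width: 0.996
```

Run:
```python
from pl import *
p=cam('wrist','w1.png');print(p['extrinsics'].round(3),p['fx'])
for n in('scene','side'): cam(n,n+'1.png')
import pickle;pickle.dump({k:v for k,v in p.items() if k!='pixels'},open('w1.pkl','wb'))
for c in [(0,-.09,.1),(0,.09,.1),(-.1,.09,.1),(-.1,-.09,.1)]: print(proj(p,W(*c)).round(1))
```

```text
[[ 0.977  0.071 -0.199  0.382]
 [-0.009  0.954  0.299  0.119]
 [ 0.211 -0.29   0.933  0.447]
 [ 0.     0.     0.     1.   ]] 397.23251564926676
[491.9 285.3]
[516.6 108. ]
[417.9 107. ]
[404.9 293.2]
```

View pics/w1.png

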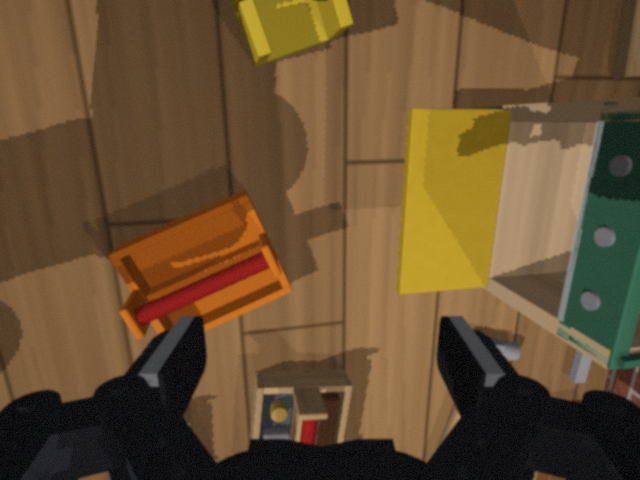

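```bash
cat > fitflap.py <<'E'
from pl import *
import pickle
from scipy.optimize import least_squares
np.set_printoptions(precision=4,suppress=True)
p=pickle.load(open('w1.pkl','rb'))
im=cv2.imread('pics/w1.png');h=cv2.cvtColor(im,cv2.COLOR_BGR2HSV)
m=cv2.inRange(h,(22,150,60),(35,255,255));m[:,:370]=0
m=cv2.morphologyEx(m,cv2.MORPH_CLOSE,np.ones((5,5)))
c=max(cv2.findContours(m,0,cv2.CHAIN_APPROX_NONE)[0],key=cv2.contourArea)
k=cv2.approxPolyDP(cv2.convexHull(c),8,True)[:,0].astype(float);print(k)
# fit lines on edges between corners
hull=cv2.convexHull(c)
cor=[]
pts=c[:,0].astype(float);L=[]
for i in range(len(k)):
    a,b=k[i],k[(i+1)%len(k)];n=np.array([-(b-a)[1],(b-a)[0]])/np.linalg.norm(b-a);t=(pts-a)@(b-a)/((b-a)@(b-a))
    s=pts[(abs((pts-a)@n)<3)&(t>.1)&(t<.9)];l=cv2.fitLine(s.astype(np.float32),cv2.DIST_HUBER,0,.01,.01).ravel();L.append(np.cross([l[2],l[3],1],[l[2]+l[0],l[3]+l[1],1]))
for i in range(len(L)):
    x=np.cross(L[i-1],L[i]);cor.append(x[:2]/x[2])
cor=np.array(cor);print(cor)
mod=[(0,-.09,.1),(0,.09,.1),(-.1,.09,.1),(-.1,-.09,.1)]
match=[cor[np.argmin(np.linalg.norm(cor-proj(p,W(*q)),axis=1))] for q in mod]
f=lambda b:np.concatenate([proj(p,W(*q,bay=b))-u for q,u in zip(mod,match)])
r=least_squares(f,BAY,loss='soft_l1');print(r.x);print(f(r.x).reshape(-1,2))
for u in match: print(atz(p,u,.1))
E
python3 fitflap.py
```

```text
[[509. 110.]
 [485. 286.]
 [400. 293.]
 [409. 110.]]
[[509.8542 109.    ]
 [485.5411 285.7247]
 [396.86   293.4123]
 [408.5217 109.    ]]
[ 0.636   0.0389 -0.0087]
[[-0.3306  0.6868]
 [-1.072  -0.3446]
 [ 0.6113 -1.1021]
 [ 0.6848  1.1892]]
[ 0.6355 -0.0503  0.1   ]
[0.638  0.1286 0.1   ]
[0.5363 0.1289 0.1   ]
[ 0.5344 -0.0488  0.1   ]
```

```bash
sed -i 's/^BAY=.*/BAY=np.array([.636,.039,-.011])/' pl.py
python3 - <<'E'
from pl import *
rows([(np.array([.439,-.26,.28]),tool(-.145,0))])
E
```

```text
t 4.92 pos [0.4111 0.0437 0.3044] w 1.0 F [-0.  -1.1 -0.1] q [-0.22 -0.52  2.05  0.04  1.4  -0.22]
[[0.01, 0.98, 0.2], [1.0, -0.01, -0.0], [0.0, 0.2, -0.98]]
-303.4 25.2 30.2 11.8 -0.8 7.7  | n= 4.9
```

servo_tool:
  rows: "-303 25 30 11.8 -0.8 7.7; -303 25 30 11.8 -0.8 7.7; -303 25 30 11.8 -0.8 7.7; -303 25 30 11.8 -0.8 7.7; -303 25 30 11.8 -0.8 7.7; -303 25 30 11.8 -0.8 7.7; -303 25 30 11.8 -0.8 7.7"

```text
time_s: 5.8
ee_pos: [0.4389, -0.2591, 0.2805]
tool_rot: [-0.001, 0.756, 0.654, 0.001]
ft_force: [0.4, 0.0, -0.2]
width: 0.999
```

Run:
```python
from pl import *
import pickle
p=cam('wrist','w2.png');pickle.dump({k:v for k,v in p.items() if k!='pixels'},open('w2.pkl','wb'))
im=cv2.imread('pics/w2.png');h=cv2.cvtColor(im,cv2.COLOR_BGR2HSV)
m=(cv2.inRange(h,(0,170,70),(6,255,255))|cv2.inRange(h,(174,170,70),(180,255,255)))
c=sorted(cv2.findContours(m,0,cv2.CHAIN_APPROX_NONE)[0],key=cv2.contourArea)[-2:]
for k in c:
    b=cv2.boxPoints(cv2.minAreaRect(k));print(cv2.contourArea(k),b.round(1).tolist(),[atz(p,u,.076).round(4).tolist() for u in b])
```

```text
962.5 [[129.1999969482422, 205.60000610351562], [141.39999389648438, 202.89999389648438], [161.1999969482422, 290.79998779296875], [149.10000610351562, 293.6000061035156]] [[0.2713, -0.2294, 0.076], [0.2826, -0.2286, 0.076], [0.278, -0.3133, 0.076], [0.2658, -0.3144, 0.076]]
2620.0 [[311.0, 145.0], [331.0, 145.0], [331.0, 291.0], [311.0, 291.0]] [[0.4389, -0.201, 0.076], [0.4558, -0.2034, 0.076], [0.4374, -0.3367, 0.076], [0.4186, -0.334, 0.076]]
```

View pics/w2.png

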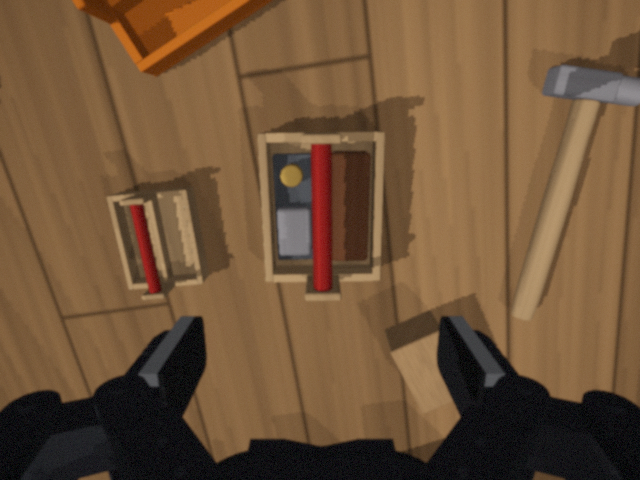

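Run:
```python
from pl import *
Q=tool(-.145,0)
rows([(np.array([.4377,-.2688,.15]),Q),(np.array([.4377,-.2688,.053]),Q)])
```

```text
t 5.85 pos [ 0.4392 -0.2587  0.2811] w 1.0 F [-0.5 -0.2  0.1] q [-0.77 -0.04  1.71  0.    1.48 -0.63]
[[0.14, 0.99, 0.0], [0.99, -0.14, 0.0], [0.0, 0.0, -1.0]]
-10.4 -0.2 131.1 0.1 -0.1 0.1  | n= 2.1
-10.5 -0.3 228.1 0.1 -0.1 0.1  | n= 3.7
```

servo_tool:
  rows: "-10 0 60 0 0 0; -10 0 120 0 0 0; -10 0 180 0 0 0; -10 0 215 0 0 0; -10 0 228 0 0 0; -10 0 228 0 0 0"

```text
time_s: 6.6
ee_pos: [0.4388, -0.2691, 0.0546]
tool_rot: [0.001, 0.756, 0.655, 0.001]
ft_force: [1.0, 0.0, 0.0]
width: 0.997
```

servo_tool:
  rows: "0 0 0 0 0 0; 0 0 0 0 0 0; 0 0 0 0 0 0; 0 0 0 0 0 0; 0 0 0 0 0 0; 0 0 0 0 0 0"
  jaw: 1
  grip_force: 60

```text
time_s: 7.35
ee_pos: [0.4385, -0.27, 0.055]
tool_rot: [0.001, 0.756, 0.654, 0.001]
ft_force: [-2.5, 0.6, 7.2]
width: 0.188
```

servo_tool:
  rows: "0 0 -15 0 0 0; 0 0 -40 0 0 0; 0 0 -75 0 0 0; 0 0 -115 0 0 0; 0 0 -155 0 0 0; 0 0 -180 0 0 0; 0 0 -190 0 0 0; 0 0 -190 0 0 0"

```text
time_s: 8.35
ee_pos: [0.4377, -0.2694, 0.2438]
tool_rot: [0.001, 0.756, 0.654, 0.001]
ft_force: [1.1, 0.9, -7.6]
width: 0.185
```

Run:
```python
from pl import *
# where is the held bar relative to tool
p=cam('wrist','w3.png')
for n in('scene','side'): cam(n,n+'3.png')
Q=tool(BAY[2],0)
rows([(W(-.2,0,.27),Q),(W(-.067,0,.2),Q),(W(-.067,0,.155),Q)])
```

```text
t 8.5 pos [ 0.4371 -0.2688  0.2423] w 0.19 F [-0.3 -0.5 -6.8] q [-0.79 -0.01  1.75  0.    1.4  -0.64]
[[0.14, 0.99, 0.0], [0.99, -0.14, 0.0], [0.0, 0.0, -1.0]]
306.7 -45.7 -27.1 0.0 -0.1 -7.7  | n= 5.0
324.2 86.0 43.0 0.0 -0.1 -7.7  | n= 5.4
324.2 86.0 88.0 0.0 -0.1 -7.7  | n= 5.5
```

View pics/w3.png

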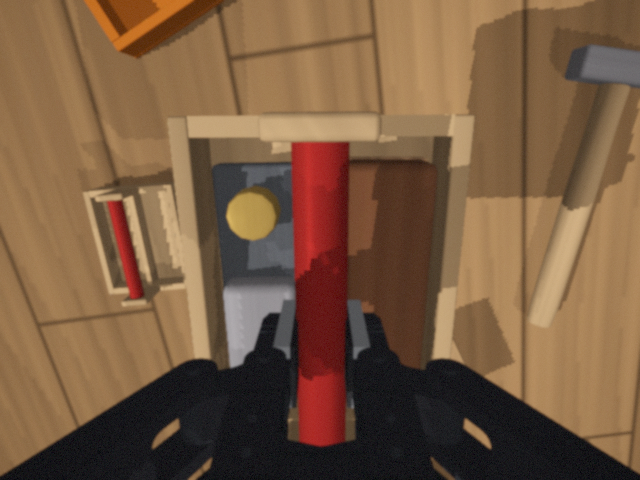

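Run:
```python
from pl import *
p=cam('wrist')
for u in [(321,142),(323,443),(320,115)]: print(u,atz(p,u,.27).round(4), atz(p,u,.261).round(4))
Q=tool(BAY[2],0)
rows([(W(-.14,0,.23),Q),(W(-.067,0,.2),Q),(W(-.067,0,.16),Q),(W(-.067,0,.154),Q)])
```

```text
(321, 142) [ 0.4471 -0.1996  0.27  ] [ 0.4471 -0.2     0.261 ]
(323, 443) [ 0.4327 -0.3035  0.27  ] [ 0.4316 -0.312   0.261 ]
(320, 115) [ 0.4479 -0.1924  0.27  ] [ 0.4479 -0.1923  0.261 ]
t 8.55 pos [ 0.4372 -0.2689  0.2425] w 0.19 F [ 1.1 -0.  -7.6] q [-0.79 -0.01  1.75  0.    1.4  -0.64]
[[0.14, 0.99, 0.0], [0.99, -0.14, 0.0], [0.0, 0.0, -1.0]]
314.7 13.6 13.1 0.0 -0.1 -7.7  | n= 5.0
324.3 85.9 43.2 0.0 -0.1 -7.7  | n= 5.4
324.2 85.9 83.2 0.0 -0.1 -7.7  | n= 5.5
324.2 85.9 89.2 0.0 -0.1 -7.7  | n= 5.6
```

servo_tool:
  rows: "20 1 1 0 0 -0.5; 55 2 2 0 0 -1.3; 95 4 4 0 0 -2.3; 140 6 6 0 0 -3.4; 185 8 8 0 0 -4.5; 230 10 10 0 0 -5.6; 270 12 12 0 0 -6.6; 300 13 13 0 0 -7.3"

```text
time_s: 9.55
ee_pos: [0.4933, 0.0281, 0.2305]
tool_rot: [0.001, 0.712, 0.702, 0.001]
ft_force: [1.2, -1.5, -7.0]
width: 0.188
```

Run:
```python
from pl import *
Q=tool(BAY[2],0)
rows([(W(-.14,-.0015,.23),Q),(W(-.067,-.0015,.2),Q),(W(-.067,-.0015,.16),Q),(W(-.067,-.0015,.154),Q)])
```

```text
t 9.55 pos [0.4933 0.0281 0.2305] w 0.19 F [ 1.2 -1.5 -7. ] q [-0.19 -0.06  1.82  0.    1.37 -0.17]
[[0.01, 1.0, 0.0], [1.0, -0.01, 0.0], [0.0, 0.0, -1.0]]
11.0 2.5 0.5 0.1 -0.0 -0.2  | n= 0.2
11.2 75.4 30.6 0.1 -0.0 -0.2  | n= 1.3
11.2 75.4 70.6 0.1 -0.0 -0.2  | n= 1.7
11.2 75.3 76.6 0.1 -0.0 -0.2  | n= 1.7
```

servo_tool:
  rows: "10 15 5 0 0 -0.3; 11 40 15 0 0 -0.3; 11 62 30 0 0 -0.3; 11 73 42 0 0 -0.3; 11 75 53 0 0 -0.3; 11 75 62 0 0 -0.3; 11 75 67 0 0 -0.3; 11 75 67 0 0 -0.3"

```text
time_s: 10.55
ee_pos: [0.5689, 0.0352, 0.1642]
tool_rot: [0.001, 0.711, 0.703, 0.001]
ft_force: [-0.4, -0.1, -5.4]
width: 0.186
```

Run:
```python
from pl import *
p=cam('wrist','w4.png')
s=cam('scene','scene4.png');d=cam('side','side4.png')
Q=tool(BAY[2],0)
rows([(W(-.067,-.0015,.154),Q)])
a=cv2.imread('pics/w4.png')
s=cv2.resize(cv2.imread('pics/side4.png')[170:290,320:480],(320,240));t=cv2.resize(cv2.imread('pics/scene4.png')[240:360,240:400],(320,240))
cv2.imwrite('pics/t4.png',np.hstack([cv2.resize(a,(640,480))[:, :480],np.vstack([s,t])]))
for q in [(0,.079,.1),(0,-.079,.1),(0,.094,.1),(0,-.09,.1),(-.1,.09,.1),(-.1,-.09,.1)]: print(q,proj(p,W(*q)).round(1))
```

```text
t 10.7 pos [0.5697 0.035  0.1652] w 0.19 F [ 0.4 -0.  -6.6] q [-0.15  0.2   1.68 -0.    1.25 -0.14]
[[0.01, 1.0, 0.0], [1.0, -0.01, -0.0], [-0.0, 0.0, -1.0]]
3.3 -0.8 11.2 0.3 0.0 -0.1  | n= 0.2
(0, 0.079, 0.1) [456.8 104.7]
(0, -0.079, 0.1) [430.7 379. ]
(0, 0.094, 0.1) [459.9  71.7]
(0, -0.09, 0.1) [429.3 394.2]
(-0.1, 0.09, 0.1) [252.7  80.7]
(-0.1, -0.09, 0.1) [267.7 394.6]
```

View pics/w4.png

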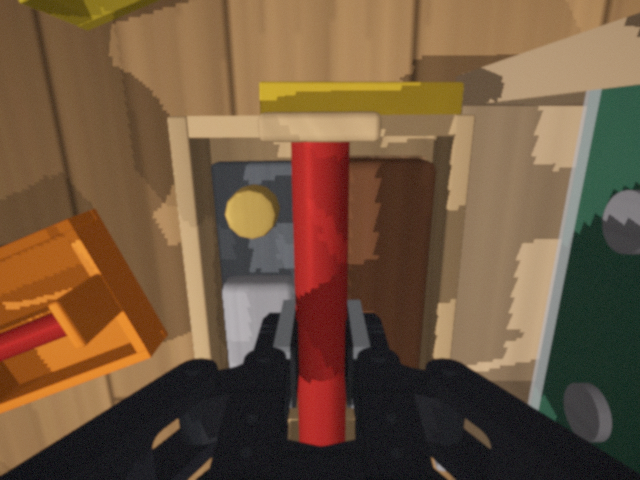

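Run:
```python
from pl import *
p=cam('wrist')
def toB(X):
    c,s=np.cos(BAY[2]),np.sin(BAY[2]);d=X-[BAY[0],BAY[1],0];return np.array([c*d[0]+s*d[1],-s*d[0]+c*d[1],X[2]])
for u,z in [((474,116),.147),((168,118),.147),((260,83),.1),((462,83),.1),((475,105),.1),((560,105),.1),((320,114),.195)]: print(u,z,toB(atz(p,u,z)).round(4))
print(toB(np.array(robot.read_state()['ee_pos'])))
```

```text
(474, 116) 0.147 [-0.007   0.0728  0.147 ]
(168, 118) 0.147 [-0.1253  0.0722  0.147 ]
(260, 83) 0.1 [-0.0957  0.0888  0.1   ]
(462, 83) 0.1 [0.0028 0.0888 0.1   ]
(475, 105) 0.1 [0.0103 0.0787 0.1   ]
(560, 105) 0.1 [0.0526 0.0787 0.1   ]
(320, 114) 0.195 [-0.0667  0.0727  0.195 ]
[-0.06622697 -0.00477032  0.16517027]
```

servo_tool:
  rows: "2 3 3 0 0 0; 2 5 7 0 0 0; 2 5 10 0 0 0; 2 5 12 0 0 0; 2 5 12 0 0 0"

```text
time_s: 11.38
ee_pos: [0.5744, 0.037, 0.1549]
tool_rot: [0.001, 0.711, 0.703, 0.001]
ft_force: [-11.2, 0.7, 9.5]
width: 0.184
```

servo_tool:
  rows: "0 0 0 0 0 0; 0 0 0 0 0 0; 0 0 0 0 0 0; 0 -1 -15 0 0 0; 0 -5 -50 0 0 0; 0 -20 -90 0 0 0; 0 -60 -110 0 0 0; 0 -100 -130 0 0 0"
  jaw: 0.5

```text
time_s: 12.38
ee_pos: [0.4746, 0.038, 0.2855]
tool_rot: [0.004, 0.711, 0.703, 0.003]
ft_force: [0.1, 0.1, 1.1]
width: 0.499
```

```bash
sed -i 's/^BAY=.*/BAY=np.array([.6385,.0385,-.011])/' pl.py
cat >> pl.py <<'E'
def toB(X):
    c,s=np.cos(BAY[2]),np.sin(BAY[2]);d=np.array(X)-[BAY[0],BAY[1],0];return np.array([c*d[0]+s*d[1],-s*d[0]+c*d[1],X[2]])
E
python3 - <<'E'
from pl import *
p=cam('wrist','w5.png')
im=cv2.imread('pics/w5.png');h=cv2.cvtColor(im,cv2.COLOR_BGR2HSV)
m=(cv2.inRange(h,(0,170,70),(6,255,255))|cv2.inRange(h,(174,170,70),(180,255,255)))
m[:,:250]=0
k=max(cv2.findContours(m,0,cv2.CHAIN_APPROX_NONE)[0],key=cv2.contourArea)
b=cv2.boxPoints(cv2.minAreaRect(k));print([toB(atz(p,u,.176)).round(4).tolist() for u in b])
Q=tool(BAY[2]+np.pi/2,np.deg2rad(38));Q2=tool(BAY[2]-np.pi/2,np.deg2rad(38))
for q in(Q,Q2): rows([(W(-.2,0,.22),q)])
E
```

```text
[[-0.0754, -0.0677, 0.176], [-0.0748, 0.069, 0.176], [-0.056, 0.067, 0.176], [-0.0534, -0.0704, 0.176]]
t 12.43 pos [0.4722 0.0385 0.2883] w 0.5 F [2.8 2.9 1.8] q [-0.17 -0.15  1.8  -0.    1.49 -0.16]
[[0.01, 1.0, 0.01], [1.0, -0.01, -0.0], [-0.0, 0.01, -1.0]]
2.0 -34.4 67.9 -29.4 -29.2 -86.5  | n= 9.0
t 12.43 pos [0.4722 0.0385 0.2883] w 0.5 F [2.8 2.9 1.8] q [-0.17 -0.15  1.8  -0.    1.49 -0.16]
[[0.01, 1.0, 0.01], [1.0, -0.01, -0.0], [-0.0, 0.01, -1.0]]
2.0 -34.4 67.9 -29.2 29.4 86.5  | n= 9.0
```

View pics/w5.png

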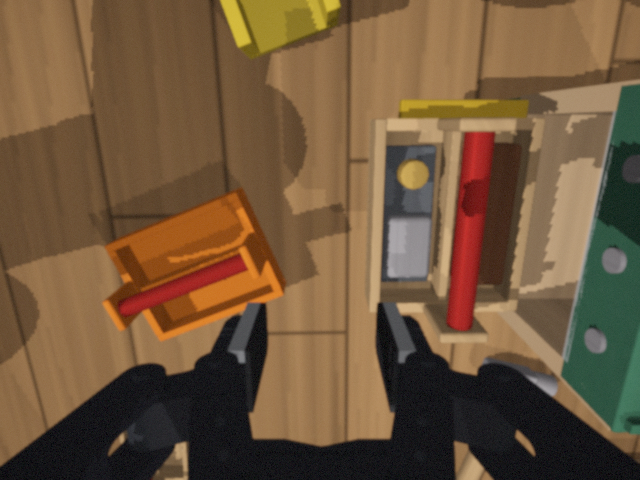

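servo_tool:
  rows: "2 -34 10 -30 -29 -86.5; 2 -34 10 -30 -29 -86.5; 2 -34 20 -30 -29 -86.5; 2 -34 30 -30 -29 -86.5; 2 -34 40 -30 -29 -86.5; 2 -34 50 -30 -29 -86.5; 2 -34 60 -30 -29 -86.5; 2 -34 68 -30 -29 -86.5"
  jaw: 0

```text
time_s: 13.42
ee_pos: [0.4412, 0.0408, 0.2168]
tool_rot: [0.298, 0.093, 0.95, 0.003]
ft_force: [-0.4, 0.5, -0.1]
width: 0.997
```

servo_tool:
  rows: "0 0 0 0 0 0; 0 0 0 0 0 0; 0 0 0 0 0 0"

```text
time_s: 13.8
ee_pos: [0.441, 0.0408, 0.2162]
tool_rot: [0.296, 0.097, 0.95, 0.004]
ft_force: [0.8, 0.3, -0.6]
width: 0.998
```

Run:
```python
from pl import *
Q=tool(BAY[2]+np.pi/2,np.deg2rad(40))
print(toB(robot.read_state()['ee_pos']))
rows([(W(-.165,0,.15),Q),(W(-.15,0,.106),Q),(W(-.12,0,.106),Q),(W(-.03,0,.106),Q),(W(.003,0,.106),Q)])
```

```text
[-1.97466196e-01  1.30393439e-04  2.16246881e-01]
t 13.8 pos [0.441  0.0408 0.2162] w 1.0 F [ 0.8  0.3 -0.6] q [-0.25 -0.74  2.44  0.12  0.85 -1.66]
[[-0.81, 0.18, 0.56], [0.19, 0.98, -0.05], [-0.56, 0.06, -0.83]]
10.9 1.2 73.0 -3.0 -5.5 -10.1  | n= 1.2
23.5 0.9 117.7 -3.0 -5.5 -10.1  | n= 1.9
-0.8 6.0 134.6 -3.0 -5.5 -10.1  | n= 2.2
-73.6 21.4 185.3 -3.0 -5.5 -10.1  | n= 3.2
-100.3 27.0 203.9 -3.0 -5.5 -10.1  | n= 3.7
```

servo_tool:
  rows: "4 0 20 -3 -5.5 -10; 11 1 50 -3 -5.5 -10; 14 1 80 -3 -5.5 -10; 20 1 105 -3 -5.5 -10; 23 1 118 -3 -5.5 -10; 23 1 118 -3 -5.5 -10"

```text
time_s: 14.55
ee_pos: [0.4879, 0.0406, 0.1034]
tool_rot: [0.34, 0.005, 0.94, -0.001]
ft_force: [-0.0, 0.1, 0.3]
width: 1.001
```

Run:
```python
from pl import *
Q=tool(BAY[2]+np.pi/2,np.deg2rad(40))
print(toB(robot.read_state()['ee_pos']))
rows([(W(-.12,0,.106),Q),(W(-.03,0,.106),Q),(W(.003,0,.106),Q)])
```

```text
[-0.15065904  0.00043192  0.10337142]
t 14.55 pos [0.4879 0.0406 0.1034] w 1.0 F [-0.   0.1  0.3] q [-0.27 -0.38  2.51  0.48  0.37 -2.23]
[[-0.77, 0.01, 0.64], [0.01, 1.0, -0.01], [-0.64, 0.0, -0.77]]
-25.2 -0.4 17.6 0.1 -0.2 -0.1  | n= 0.5
-94.4 -0.4 75.2 0.1 -0.2 -0.1  | n= 1.9
-119.8 -0.4 96.3 0.1 -0.2 -0.1  | n= 2.5
```

servo_tool:
  rows: "-9 0 6 0 0 0; -18 0 12 0 0 0; -26 0 18 0 0 0; -33 0 24 0 0 0; -41 0 30 0 0 0; -48 0 37 0 0 0; -56 0 43 0 0 0; -63 0 49 0 0 0"

```text
time_s: 15.55
ee_pos: [0.568, 0.0397, 0.1075]
tool_rot: [0.341, 0.005, 0.94, -0.002]
ft_force: [-6.7, -0.2, 4.6]
width: 1.003
```

Run:
```python
from pl import *
Q=tool(BAY[2]+np.pi/2,np.deg2rad(40))
print(toB(robot.read_state()['ee_pos']))
rows([(W(-.03,0,.106),Q),(W(.003,0,.106),Q)])
```

```text
[-0.07055749  0.00040433  0.10747461]
t 15.55 pos [0.568  0.0397 0.1075] w 1.0 F [-6.7 -0.2  4.6] q [-0.21 -0.11  2.29  0.46  0.3  -2.18]
[[-0.77, 0.01, 0.64], [0.01, 1.0, -0.01], [-0.64, 0.0, -0.77]]
-30.2 -0.4 27.2 0.1 -0.1 0.0  | n= 0.6
-55.5 -0.5 48.3 0.1 -0.1 0.0  | n= 1.2
```

Pushing evenly (7 N). Continue to about −20 mm, then home slowly.

servo_tool:
  rows: "-8 0 6 0 0 0; -15 0 13 0 0 0; -22 0 19 0 0 0; -29 0 25 0 0 0; -36 0 31 0 0 0; -41 0 36 0 0 0"

```text
time_s: 16.3
ee_pos: [0.6232, 0.0388, 0.1069]
tool_rot: [0.342, 0.005, 0.94, -0.002]
ft_force: [-6.9, 0.3, 5.8]
width: 1.007
```

servo_tool:
  rows: "-4 0 3 0 0 0; -7 0 6 0 0 0; -10 0 8 0 0 0; -12 0 10 0 0 0; -14 0 12 0 0 0"

```text
time_s: 16.92
ee_pos: [0.6414, 0.0386, 0.1067]
tool_rot: [0.342, 0.005, 0.94, -0.002]
ft_force: [-7.5, 0.1, 7.8]
width: 1.002
```

Run:
```python
from pl import *
s=robot.read_state();print(toB(s['ee_pos']),s['ft_force'],s['qpos'])
p=cam('wrist','w6.png')
```

```text
[0.00287239 0.00016327 0.10673839] [-7.46286092  0.1361568   7.76346916] [-0.18039883  0.0949493   2.09811897  0.40566225  0.27892241 -2.09281809]
```

View pics/w6.png

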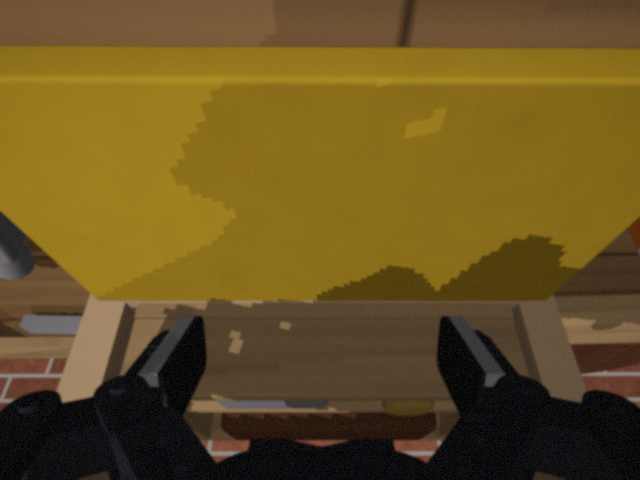

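servo_tool:
  rows: "-1.5 0 1.3 0 0 0; -3 0 2.6 0 0 0; -3 0 2.6 0 0 0"

```text
time_s: 17.35
ee_pos: [0.6444, 0.0389, 0.1061]
tool_rot: [0.341, 0.005, 0.94, -0.001]
ft_force: [-14.2, 1.2, 9.1]
width: 1.0
```

servo_tool:
  rows: "-1.5 0 1.3 0 0 0; -3 0 2.6 0 0 0; -3 0 2.6 0 0 0"

```text
time_s: 17.73
ee_pos: [0.6449, 0.0393, 0.1039]
tool_rot: [0.338, 0.005, 0.941, -0.001]
ft_force: [-51.6, -4.7, 31.3]
width: 1.003
```

servo_tool:
  rows: "8 0 -6 0 0 0; 35 0 -30 0 0 0; 75 0 -63 0 0 0; 115 0 -97 0 0 0; 150 0 -126 0 0 0; 150 0 -130 0 0 0"
  jaw: 1

```text
time_s: 18.48
ee_pos: [0.4482, 0.0409, 0.1085]
tool_rot: [0.342, 0.005, 0.94, -0.002]
ft_force: [0.8, -1.3, 0.3]
width: -0.001
```

Run:
```python
from pl import *
import pickle
p5=pickle.load(open('w2.pkl','rb'))  # intrinsics only
s=robot.read_state();print(toB(s['ee_pos']),s['tool_rot'])
p1=pickle.load(open('w1.pkl','rb'))
for u in [(110,258),(245,195),(290,290),(135,338)]: print('orange w1',[atz(p1,u,z)[:2].round(3).tolist() for z in(.0,.04,.07)])
sc=cam('scene','scene6.png');sd=cam('side','side6.png');w=cam('wrist','w7.png')
P=pickle.load(open('cal.pkl','rb'))
A=cv2.resize(cv2.imread('pics/side6.png')[170:290,320:480],(400,300),interpolation=2);B=cv2.resize(cv2.imread('pics/scene6.png')[240:360,240:400],(400,300),interpolation=2)
C=cv2.resize(cv2.imread('pics/w7.png'),(400,300));D=cv2.resize(cv2.imread('pics/side6.png'),(400,300))
cv2.imwrite('pics/t7.png',np.vstack([np.hstack([A,B]),np.hstack([C,D])]))
im=cv2.imread('pics/side6.png');print(robot.look_for(sd,'tray_grip')[:3],proj(sd,W(.064,0,.172)))
print(robot.look_for(sc,'tray_grip')[:3],proj(sc,W(.064,0,.172)))
```

```text
[-0.19029545  0.00033236  0.10845915] [ 0.34234377  0.00527471  0.93955742 -0.00218464]
orange w1 [[0.243, -0.021], [0.255, -0.008], [0.265, 0.001]]
orange w1 [[0.391, 0.042], [0.39, 0.049], [0.39, 0.054]]
orange w1 [[0.438, -0.078], [0.433, -0.06], [0.429, -0.047]]
orange w1 [[0.254, -0.12], [0.266, -0.099], [0.274, -0.083]]
[{'point': [254.7, 373.2], 'p': 0.94}, {'point': [277.2, 293.7], 'p': 0.78}, {'point': [375.1, 228.6], 'p': 0.49}] [402.7150131  219.07147107]
[{'point': [225.9, 226.0], 'p': 0.96}, {'point': [298.7, 237.5], 'p': 0.92}, {'point': [312.3, 320.2], 'p': 0.68}] [318.66741297 294.12144494]
```

View pics/t7.png

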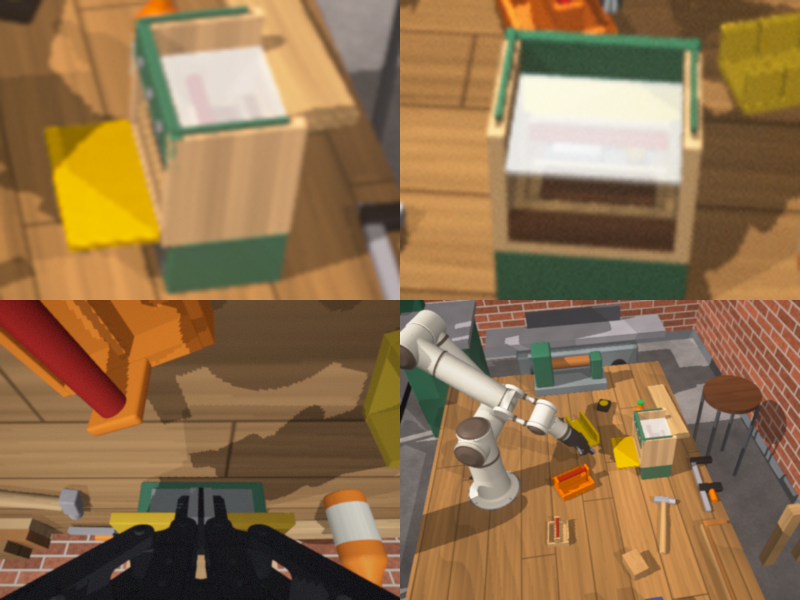

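```bash
cat > sw.py <<'E'
from pl import *
import sys
Q=tool(BAY[2]+np.pi/2,np.deg2rad(40));Y=.03
def T(th,s,r=.1):
    t=np.deg2rad(40);h=np.deg2rad(th)
    E=np.array([-r*np.sin(h)-.012*np.cos(h),.1+r*np.cos(h)-.012*np.sin(h)])
    o=np.array([-np.sin(t)*s+.011*np.cos(t),np.cos(t)*s+.011*np.sin(t)]);x,z=E-o
    return W(x,Y,z),Q
if __name__=='__main__':
    print(toB(robot.read_state()['ee_pos']))
    rows([(W(-.15,Y,.108),Q),(W(-.13,Y,.06),Q),(W(-.115,Y,.06),Q)]+[T(th,s) for th,s in[(90,.02),(80,.018),(70,.015),(60,.012),(50,.008),(40,.003)]]+[T(th,0,r) for th,r in[(30,.092),(20,.089),(10,.087),(4,.085),(0,.085),(-3,.085)]])
E
python3 sw.py
```

```text
[-0.18684346 -0.00043812  0.11009755]
t 18.73 pos [0.4517 0.0401 0.1101] w -0.0 F [ 0.1  0.  -0.4] q [-0.32 -0.59  2.62  0.44  0.47 -2.21]
[[-0.77, 0.01, 0.64], [0.01, 1.0, -0.01], [-0.64, -0.0, -0.77]]
-26.9 30.4 25.3 -0.0 0.0 0.0  | n= 0.8
-11.3 30.5 74.9 -0.0 0.0 0.0  | n= 1.3
-22.8 30.5 84.6 -0.0 0.0 0.0  | n= 1.5
-41.3 30.5 92.7 -0.0 0.0 0.0  | n= 1.7
-52.2 30.5 76.9 -0.0 0.0 0.0  | n= 1.6
-65.2 30.4 62.2 -0.0 0.0 0.0  | n= 1.5
-80.2 30.4 50.0 -0.0 0.0 0.0  | n= 1.6
-96.5 30.4 39.4 -0.0 0.0 0.0  | n= 1.7
-113.6 30.4 30.8 -0.0 0.0 0.0  | n= 1.9
-129.8 30.4 35.2 -0.0 0.0 0.0  | n= 2.2
-144.8 30.4 40.1 -0.0 0.0 0.0  | n= 2.5
-158.7 30.4 46.5 -0.0 0.0 0.0  | n= 2.7
-165.9 30.4 52.0 -0.0 0.0 0.0  | n= 2.8
-171.1 30.4 55.0 -0.0 0.0 0.0  | n= 2.9
-174.8 30.4 57.5 -0.0 0.0 0.0  | n= 3.0
```

servo_tool:
  rows: "-14 16 13 0 0 0; -27 30 25 0 0 0; -27 30 40 0 0 0; -19 30 58 0 0 0; -13 30 72 0 0 0; -16 30 79 0 0 0; -23 30 84 0 0 0; -23 30 84 0 0 0"

```text
time_s: 19.73
ee_pos: [0.5235, 0.0681, 0.0632]
tool_rot: [0.342, 0.005, 0.94, -0.001]
ft_force: [0.3, 0.8, 0.1]
width: 0.001
```

```bash
python3 sw.py
```

```text
[-0.11529767  0.02830571  0.06320358]
t 19.73 pos [0.5235 0.0681 0.0632] w 0.0 F [0.3 0.8 0.1] q [-0.16 -0.1   2.41  0.59  0.17 -2.27]
[[-0.77, 0.01, 0.64], [0.01, 1.0, -0.01], [-0.64, 0.0, -0.77]]
-2.1 1.8 -56.6 0.1 -0.1 0.0  | n= 0.9
13.3 1.7 -7.0 0.1 -0.1 0.0  | n= 0.2
1.8 1.7 2.7 0.1 -0.1 0.0  | n= 0.1
-16.7 1.7 10.8 0.1 -0.1 0.0  | n= 0.3
-27.5 1.7 -5.0 0.1 -0.1 0.0  | n= 0.4
-40.6 1.7 -19.7 0.1 -0.1 0.0  | n= 0.7
-55.5 1.7 -32.0 0.1 -0.1 0.0  | n= 1.0
-71.7 1.8 -42.5 0.1 -0.1 0.0  | n= 1.3
-88.9 1.8 -51.2 0.1 -0.1 0.0  | n= 1.6
-105.1 1.8 -46.9 0.1 -0.1 0.0  | n= 1.8
-120.1 1.7 -41.9 0.1 -0.1 0.0  | n= 2.0
-134.0 1.7 -35.6 0.1 -0.1 0.0  | n= 2.2
-141.2 1.7 -30.0 0.1 -0.1 0.0  | n= 2.3
-146.4 1.7 -27.1 0.1 -0.1 0.0  | n= 2.4
-150.1 1.7 -24.6 0.1 -0.1 0.0  | n= 2.4
```

```bash
sed -i 's/deg2rad(40)/deg2rad(33)/g' sw.py; python3 sw.py
```

```text
[-0.11529767  0.02830571  0.06320358]
t 19.73 pos [0.5235 0.0681 0.0632] w 0.0 F [0.3 0.8 0.1] q [-0.16 -0.1   2.41  0.59  0.17 -2.27]
[[-0.77, 0.01, 0.64], [0.01, 1.0, -0.01], [-0.64, 0.0, -0.77]]
-2.1 1.8 -56.6 0.1 6.9 0.0  | n= 0.9
13.3 1.7 -7.0 0.1 6.9 0.0  | n= 0.6
1.8 1.7 2.7 0.1 6.9 0.0  | n= 0.6
-14.3 1.7 9.3 0.1 6.9 0.0  | n= 0.6
-25.4 1.7 -6.5 0.1 6.9 0.0  | n= 0.6
-38.8 1.7 -21.2 0.1 6.9 0.0  | n= 0.7
-54.1 1.7 -33.4 0.1 6.9 0.0  | n= 1.0
-70.9 1.8 -43.9 0.1 6.9 0.0  | n= 1.3
-88.6 1.8 -52.5 0.1 6.9 0.0  | n= 1.6
-105.2 1.8 -48.2 0.1 6.9 0.0  | n= 1.9
-120.2 1.7 -43.3 0.1 6.9 0.0  | n= 2.0
-134.1 1.7 -36.9 0.1 6.9 0.0  | n= 2.2
-141.3 1.7 -31.4 0.1 6.9 0.0  | n= 2.3
-146.5 1.7 -28.4 0.1 6.9 0.0  | n= 2.4
-150.2 1.7 -25.9 0.1 6.9 0.0  | n= 2.4
```

servo_tool:
  rows: "2 1 2 0 6.9 0; -3 1 4 0 6.9 0; -9 1 7 0 6.9 0; -14 1 9 0 6.9 0; -20 1 1 0 6.9 0; -25 1 -6 0 6.9 0; -32 1 -14 0 6.9 0; -39 1 -21 0 6.9 0"

```text
time_s: 20.72
ee_pos: [0.5366, 0.0696, 0.1022]
tool_rot: [0.281, 0.005, 0.96, -0.0]
ft_force: [-3.0, 0.6, -2.8]
width: -0.001
```

```bash
python3 sw.py
```

```text
[-0.10225738  0.02999923  0.10220587]
t 20.73 pos [0.5366 0.0696 0.1022] w -0.0 F [-3.   0.6 -2.8] q [-0.14 -0.14  2.28  0.17  0.44 -1.83]
[[-0.84, 0.01, 0.54], [0.01, 1.0, -0.0], [-0.54, 0.0, -0.84]]
37.1 0.1 -30.7 0.2 -0.3 0.0  | n= 0.8
46.1 -0.0 20.5 0.2 -0.3 0.0  | n= 0.8
33.5 -0.1 28.6 0.2 -0.3 0.0  | n= 0.7
16.7 -0.1 33.2 0.2 -0.3 0.0  | n= 0.6
7.7 -0.0 16.2 0.2 -0.3 0.0  | n= 0.3
-3.8 -0.0 -0.1 0.2 -0.3 0.0  | n= 0.1
-17.4 0.0 -14.2 0.2 -0.3 0.0  | n= 0.4
-32.7 0.1 -26.8 0.2 -0.3 0.0  | n= 0.7
-49.3 0.1 -37.5 0.2 -0.3 0.0  | n= 1.0
-66.2 0.1 -35.3 0.2 -0.3 0.0  | n= 1.2
-81.7 0.1 -32.3 0.2 -0.3 0.0  | n= 1.4
-96.4 0.0 -27.8 0.2 -0.3 0.0  | n= 1.6
-104.1 0.0 -23.2 0.2 -0.3 0.0  | n= 1.7
-109.7 0.0 -20.9 0.2 -0.3 0.0  | n= 1.8
-113.7 0.0 -18.9 0.2 -0.3 0.0  | n= 1.8
```

```bash
cat > fl.py <<'E'
from pl import *
import sys
def flap(show=None):
    p=cam('side',show);h=cv2.cvtColor(p['pixels'],cv2.COLOR_RGB2HSV);m=cv2.inRange(h,(22,150,60),(35,255,255))
    R0=np.zeros_like(m);R0[180:275,325:392]=255;m&=R0
    best=[]
    for th in range(-4,100,2):
        t=np.deg2rad(th);s=[]
        for o in(0,-.012):
            for r in(0,.1):
                for y in(-.09,.09):
                    s.append(proj(p,W(-r*np.sin(t)+o*np.cos(t),y,.1+r*np.cos(t)+o*np.sin(t))))
        k=np.zeros_like(m);cv2.fillConvexPoly(k,cv2.convexHull(np.array(s).round().astype(np.int32)),255);k&=R0
        best.append((round((k&m).astype(bool).sum()/max((k|m).astype(bool).sum(),1),3),th))
    print('yellow',(m>0).sum(),sorted(best)[-4:])
if __name__=='__main__': flap(sys.argv[1] if len(sys.argv)>1 else None)
E
python3 fl.py side8.png
```

```text
yellow 1554 [(np.float64(0.846), 72), (np.float64(0.854), 66), (np.float64(0.859), 68), (np.float64(0.859), 70)]
```

Flap at about 69°, rising as planned. Continue the sweep.

servo_tool:
  rows: "-8 0 -7 0 0 0; -17 0 -14 0 0 0; -25 0 -20 0 0 0; -33 0 -27 0 0 0; -41 0 -32 0 0 0; -49 0 -37 0 0 0; -58 0 -36 0 0 0; -66 0 -35 0 0 0"

```text
time_s: 21.78
ee_pos: [0.5754, 0.0687, 0.1688]
tool_rot: [0.283, 0.005, 0.959, -0.0]
ft_force: [-5.2, 0.5, 0.9]
width: 0.001
```

```bash
python3 fl.py side9.png; python3 sw.py | (head -3; tail -6)
```

```text
yellow 460 [(np.float64(0.446), 32), (np.float64(0.48), 30), (np.float64(0.492), 26), (np.float64(0.506), 28)]
[-0.06242803  0.02946109  0.16952611]
t 21.82 pos [0.5764 0.0686 0.1695] w 0.0 F [-1.7  1.2 -1. ] q [-0.12 -0.15  2.14  0.12  0.58 -1.76]
[[-0.84, 0.01, 0.54], [0.01, 1.0, -0.0], [-0.54, 0.0, -0.84]]
```

```bash
python3 sw.py | tail -6
```

```text
3.7 0.5 -0.2 0.1 0.0 0.0  | n= 0.1
-11.8 0.5 2.9 0.1 0.0 0.0  | n= 0.2
-26.4 0.5 7.5 0.1 0.0 0.0  | n= 0.4
-34.2 0.5 12.2 0.1 0.0 0.0  | n= 0.6
-39.7 0.5 14.5 0.1 0.0 0.0  | n= 0.7
-43.7 0.5 16.5 0.1 0.0 0.0  | n= 0.7
```

servo_tool:
  rows: "-6 0 1.5 0 0 0; -12 0 3 0 0 0; -20 0 5 0 0 0; -27 0 8 0 0 0; -34 0 12 0 0 0; -38 0 14 0 0 0; -41 0 15.5 0 0 0; -43 0 16.5 0 0 0"

```text
time_s: 22.82
ee_pos: [0.6196, 0.0683, 0.1776]
tool_rot: [0.283, 0.005, 0.959, -0.0]
ft_force: [-13.6, -0.7, 10.6]
width: 0.002
```

```bash
python3 fl.py side10.png; python3 sw.py | tail -3
```

```text
yellow 478 [(np.float64(0.527), 4), (np.float64(0.553), -2), (np.float64(0.584), 0), (np.float64(0.596), 2)]
6.4 0.4 -4.5 0.1 -0.2 0.0  | n= 0.1
0.9 0.4 -2.2 0.1 -0.2 0.0  | n= 0.0
-3.1 0.4 -0.2 0.1 -0.2 0.0  | n= 0.1
```

servo_tool:
  rows: "-2 0 1.2 0 0 0; -4 0 2.5 0 0 0; -4 0 2.5 0 0 0"

```text
time_s: 23.25
ee_pos: [0.6203, 0.0685, 0.1773]
tool_rot: [0.278, 0.003, 0.961, -0.001]
ft_force: [-51.5, -6.6, 34.9]
width: 0.002
```

servo_tool:
  rows: "-1.5 0 1 0 0 0; -3 0 2 0 0 0; -3 0 2 0 0 0"

```text
time_s: 23.62
ee_pos: [0.6206, 0.0691, 0.1754]
tool_rot: [0.274, 0.003, 0.962, -0.0]
ft_force: [-74.1, -7.0, 46.3]
width: -0.002
```

servo_tool:
  rows: "8 0 -5 0 0 0; 20 0 -13 0 0 0; 55 0 -36 0 0 0; 95 0 -70 0 0 0; 130 0 -100 0 0 0; 150 0 -120 0 0 0; 150 0 -120 0 0 0; 150 0 -120 0 0 0"

```text
time_s: 24.62
ee_pos: [0.4375, 0.0699, 0.1973]
tool_rot: [0.284, 0.005, 0.959, -0.0]
ft_force: [1.1, -1.1, -0.2]
width: -0.003
```

```bash
python3 fl.py side11.png
python3 - <<'E'
from pl import *
cam('scene','scene11.png');cam('wrist','w11.png')
A=cv2.resize(cv2.imread('pics/side11.png')[170:290,320:480],(400,300),interpolation=2);B=cv2.resize(cv2.imread('pics/scene11.png')[240:360,240:400],(400,300),interpolation=2)
C=cv2.resize(cv2.imread('pics/w11.png'),(400,300));D=cv2.resize(cv2.imread('pics/side11.png'),(400,300))
cv2.imwrite('pics/t11.png',np.vstack([np.hstack([A,B]),np.hstack([C,D])]))
E
```

```text
yellow 578 [(np.float64(0.629), 4), (np.float64(0.669), -2), (np.float64(0.707), 0), (np.float64(0.713), 2)]
```

View pics/t11.png

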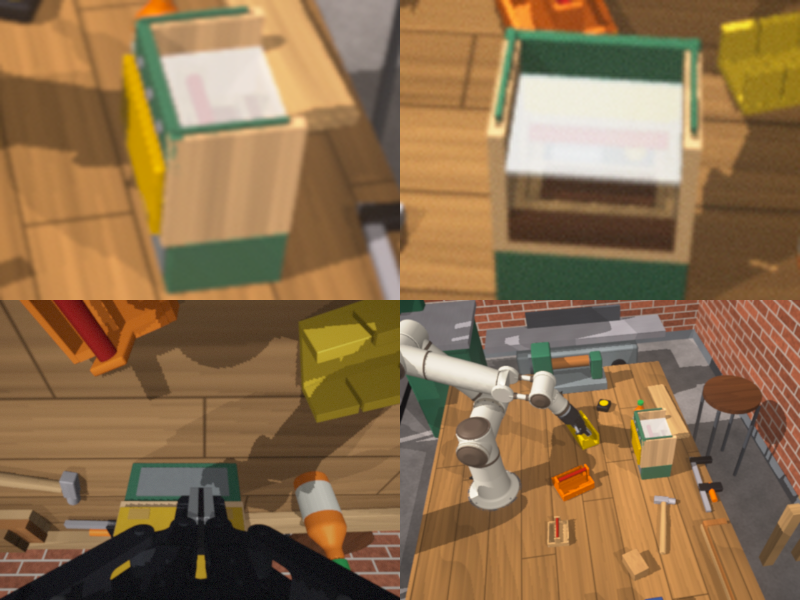

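```bash
python3 -c "
from cell import robot
robot.sign_off()"
```

```text
the job is handed in; nothing more can be done
```

The tray is in the bay against the stop, the flap is shut, and I handed the job in at about 25 s. `sign_off` gave no verdict.

- **Sequence:** I folded the flap down until it hit its stop. I picked the tray up by its bar, set it on the flap, and pushed it in with the tilted open gripper. I then closed the flap from below with the fingers shut.
- **Tray home:** It slid in at about 7 N. The push rose sharply to about 60 N at the stop, with the flap still down. Its bar measured 0.5 mm off centre across the mouth before the push, and the pictures afterwards show it square inside.
- **Flap shut:** The final push reached about 87 N at the wrist against a firm stop. The side camera fit puts the flap at 0 to 2 degrees.
- **Load and bystanders:** I saw the plane and sanding block lying in the tray before the push. The later pictures through the clear roof suggest they are still there. The other things on the bench look unmoved in the pictures.

**Checks that disagreed or were missing:**
- My first estimate of the bay position, from the fixed cameras, was 6 to 8 mm off in depth from the wrist camera's. I used the wrist camera's.
- The network's `tray_grip` search did not pick out the bar inside the bay reliably. That the tray is home therefore rests on the stop force and the pictures, not on a measured bar position.
- One wrist joint came right to its limit (0.17 rad) before the flap was lifted. I reduced the tilt before going on.

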